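# Take the lockout bar off a trip switch and reset it

### The job

The bench trip switch has tripped and is still locked out. Lift the yellow lockout bar off the switch by its overhanging end, lay it down on a clear patch of the bench and let go, take it again by its middle and lay it fully home in the blue rack without dropping it. Then reset the switch: push its lever fully over to OFF (the side where the bar lay), then throw it fully over to ON (the side with the green mark), and leave everything else where it stands.

Things in the scene. Friction and masses are not known exactly. Their poses are not given: they have to be found in the camera images.
- trip_switch: fixed grey switch box, 92 (x) x 112 (y) mm and 70 high; origin under its centre, z up. A black lever sticks up through a slot in its top and swings along the box's y: OFF towards +y, where the yellow lockout bar lies beside it, ON towards -y, where a green mark is on the top. The box's front face, x = -46 mm, is the one the bar sticks out of
- bar_cradle (a point): middle of the bar as it lies in the switch, give or take 2 mm, at x = -26, y = +36, z = 83 mm of the box; x along the bar. Dark cheeks hold the bar: two inner ones (box x 28 to 40 mm either side, y 16 to 21 mm, up to z = 92 mm) and a full-length outer one (box y 51 to 55 mm, up to z = 96 mm). Fingers fit only on the 50 mm of bar in free air past the front
- trip_lever (a joint): lever angle (rad): 0 upright, -0.62 the OFF stop, +0.62 the ON stop; it starts tripped, near 0, and stays where left (about 2 N at the handle moves it). The bar stops it at about -0.2 on the way to OFF. A latch inside stops it hard at about +0.25 on the way to ON until the lever has once been pushed to its OFF stop (beyond -0.55)
- lever_handle (a point): centre of the lever's handle, black with a red band, 26 (box x) x 14 (box y) x 72 mm long, on a thin shank, 99 mm from the pivot; the handle's top is 135 mm from the pivot. The pivot is a line along the box's x, 15 mm above the bench, through the middle of the box. z points up along the lever
- bar_center (a point): centre of the loose yellow lockout bar with black bands near its ends, 140 (x) x 24 (y) x 26 (z) mm, about 0.12 kg; x along its length. At the start it lies in the switch with its x along the box's x, its -x end the overhanging one; the two ends are alike
- lockout_bar: the same bar; its origin is under its centre, on the underside (13 mm below bar_center)
- rack_home (a point): where the bar's centre lies when it is home in the blue rack, 26 mm above the bench, over the rack's middle; x along the rack, z up. The bar may lie either way round
- bar_rack: fixed blue rack, 166 (x) x 66 (y) mm; origin under its centre. The bar rests on the 13 mm high floors of two end pockets, whose walls rise to 50 mm and leave it 6 mm endways and 5 mm sideways to either side. Between the pockets the middle 80 mm is open to both sides above a 4 mm base plate, so that fingers can hold the bar there and let it go
- solvent_bottle: loose bystander: white bottle with a blue cap, 52 mm across, 125 high; origin under its centre
- beaker: loose bystander: clear beaker, 75 mm across at the rim, 64 high; origin under its centre
- tape_roll: loose bystander: tan roll of tape lying flat, 70 mm across, 19 high; origin under its centre
- screwdriver: loose bystander: red-handled screwdriver lying along its y, 17 x 157 x 19 mm; origin under its middle
- syringe_a: loose bystander: dispensing cartridge with orange ends lying along its y, 32 x 106 x 26 mm; origin under its middle
- parts_tub: loose bystander: blue round tub, 74 mm across, 34 high; origin under its centre
- toggle_clamp: fixed clamp fixture on the bench, 90 (x) x 141 (y) x 82 mm high, reaching from -40 to +50 mm in x and -71 to +70 mm in y of its origin
- mini_vice: fixed small vice, 160 (x) x 56 (y) x 53 mm high, centred on its origin
- drawer_unit: fixed small drawer cabinet 133 mm high, reaching from -110 to +80 mm in x and -75 to +75 mm in y of its origin
- worktop: the bench top, z = 0; it ends at x = 0.31 and y = -0.315 in the robot's frame. Tall machines stand at its left (y > 0.285), its right (y < -0.32 where x > 0.41) and its back (x > 0.73)

How it is judged:
By the outcome, as a careful person would: the job done as asked, in the order asked, and still so for the second after the job is handed in, with the robot touching nothing.
It also fails if it takes over 67 s, if anything falls off the work surface, if the arm or the gripper's body presses on something with over 40 N, if the wrist force passes 120 N, or if a joint passes its speed limit or range.

### The arm

A 7-joint arm with a two-finger parallel gripper is mounted at the origin on a cart in front of the work surface, level with it; the furniture and walls round the work are solid. World frame = base frame: x ahead of the robot, y to its left, z up, the work surface at z = 0. Lengths are in m, angles in rad, forces in N, time in s.
With the tool pointing down it reaches from about 0.4 to 0.9 m from the base axis. Payload 5.6 kg.
Tool frame: the origin (TCP) lies midway between the tips of the shut fingers; the grasp point (between the pads) lies 19 mm behind it; y points along the fingers, z is the direction in which the jaws open and shut, and the axes are right-handed (so a half turn about y gives the same grasp; the last joint's range is limited). The gripper opens to 92 mm and grips with 3 to 60 N. Pads are 20 mm wide; open, the fingers measure 128 mm over their backs; the gripper's body (75 mm by 189 mm) begins 69 mm behind the grasp point.
Start: joints at [1.145, 0.468, -0.012, 1.603, 0.006, 1.071, -0.056], TCP at [0.243, -0.603, 0.177] pointing down, gripper open.
Joint ranges: [-2.53, 2.53], [-0.31, 2.02], [-1.57, 1.55], [0.28, 2.44], [-1.29, 4.43], [0.15, 1.84], [-2.92, 2.92]. Speed limits (rad/s): [2.57, 2.57, 3.14, 3.14, 3.14, 3.14, 3.14].

### API

Orientations are given as a 3x3 rotation matrix whose columns are the frame's x, y, z axes.
In Python, from station import env, effector, solver, viewer, workorder, search_frame, tip_of gives the robot as it stands. Calls block until the motion is done:
- env.reach(position, orientation): joint-space move of the TCP to a pose.
- env.movel(position, frame=None, rate=0.15): straight line of the TCP; frame=None keeps the orientation; rate is the mean speed in m/s.
- env.goto_joints(angles): joint-space move.
- effector.release() and effector.grasp(squeeze=None): open the fingers fully, or close them until they stop; squeeze is the grip in N (None keeps the last).
- env.pause(seconds).
- solver.inverse_kinematics(position, orientation): joint angles nearest the present ones, or None.
- env.sense(): the state.
- viewer.read_camera(name): name is "scene" or "top"; returns (picture, depth): 420x560x3 uint8, red, green, blue; 420x560 float32, m along the optical axis (not along the pixel's ray), 0 where there is no reading.
- viewer.camera_info(name): a dict with "intrinsics" (3x3 intrinsics, pixels), "dist_coeffs" ([k1, k2, p1, p2, k3] as OpenCV has them; the pictures are not rectified), "eye" and "rotation" of the camera in the world. Camera axes: x right, y up, looking along -z (the intrinsics and any distortion apply to the point x, -y, -z); pixel columns grow to the right and rows downward; lengths in m; the calibration is good to about 2 mm. A picture is of the moment at which its call begins. camera_info takes no time and is no camera call.
A pose or a line that the arm cannot do raises env.PlanningError and nothing moves.
- workorder.finish_job(): hands the job in, once; it reports no verdict.
Trained networks look in the newest picture that a camera, given by its name, has taken for a name from the list of things; names that differ only in an ending like _2 or _b are one class to them, and where a whole thing is asked for, a point or a joint stands for the part that bears it (a point fixed in the world has none). Each returns a list of dicts, best first, with "score" (0 to 1); they miss things now and then, are a little off and sometimes report something else, mostly with a low value. They report only what shows in the picture. A call takes as long as a camera call.
- search_frame(camera, name): "at" ([x, y, z] in m, in world coordinates, good to about 4 mm: the middle of the surface that is visible of it).
- tip_of(camera, name): "at" ([x, y, z] in m, in world coordinates, good to about 4 mm: a listed point, or the origin of a listed thing).
The state is a dict: "t": time; "joint_positions": joint angles; "joint_velocities": joint speeds; "tau": joint torques, N m; "ee_pos": TCP position; "tcp_rot": TCP orientation; "wrist_force": force on the tool from outside, world axes, zero at the start; "moment": the same for the moment, N m; "gripper_width": finger opening in m.
Only numpy, scipy, OpenCV 4.12 (cv2) and the standard library are available. Lean on these libraries where they do the work, as an engineer would, in place of code of your own. Each camera call takes 0.05 s, during which the arm holds its last target. There are 200 camera calls.

## Working session

There is one attempt and no reset: what is moved stays moved. The work goes in short steps, each a Python script; the robot and the scene stay as the last script left them, time stands still between calls to the robot, and variables do not carry over. Pictures are saved under pics/ and viewed, about 8 in all and at most 12, crops included, and the job is handed in when it is done.

```bash
ls; mkdir -p pics
python3 - <<'E'
from station import env, effector, solver, viewer, workorder, search_frame, tip_of
import cv2, numpy as np
for c in ("scene","top"):
    p,d=viewer.read_camera(c); cv2.imwrite(f"pics/{c}0.png",p[:,:,::-1]); np.save(f"pics/{c}0d.npy",d)
    i=viewer.camera_info(c); print(c,np.round(i["eye"],3),np.round(i["rotation"],3).tolist(),np.round(i["intrinsics"],1).tolist(),i["dist_coeffs"])
    for n in "trip_switch bar_center lever_handle bar_cradle rack_home bar_rack lockout_bar solvent_bottle beaker tape_roll screwdriver syringe_a parts_tub toggle_clamp mini_vice drawer_unit".split():
        print(n,[(np.round(r["at"],3).tolist(),round(r["score"],2)) for r in tip_of(c,n)[:2]])
s=env.sense(); print(s["t"],s["ee_pos"],np.round(s["tcp_rot"],3),s["wrist_force"],s["gripper_width"])
E
```

```text
pics
scene [0.099 0.325 0.917] [[-0.64, 0.649, -0.412], [-0.769, -0.538, 0.346], [0.003, 0.538, 0.843]] [[447.4, 0.0, 278.0], [0.0, 447.4, 208.7], [0.0, 0.0, 1.0]] [-0.01940503  0.          0.          0.          0.        ]
trip_switch []
bar_center [([0.422, -0.162, 0.081], 0.96)]
lever_handle [([0.457, -0.135, 0.11], 0.75)]
bar_cradle [([0.422, -0.156, 0.083], 0.83)]
rack_home [([0.461, 0.149, 0.03], 0.8)]
bar_rack [([0.461, 0.15, 0.003], 0.7)]
lockout_bar []
solvent_bottle [([0.571, -0.145, -0.002], 0.58)]
beaker [([0.661, -0.146, -0.002], 0.79), ([0.458, 0.144, 0.005], 0.34)]
tape_roll [([0.699, -0.034, 0.004], 0.58)]
screwdriver [([0.356, 0.158, -0.001], 0.91)]
syringe_a [([0.354, -0.108, 0.001], 0.95)]
parts_tub []
toggle_clamp []
mini_vice []
drawer_unit []
top [ 0.375 -0.008  0.97 ] [[0.021, 0.988, -0.156], [-1.0, 0.018, -0.017], [-0.014, 0.156, 0.988]] [[393.7, 0.0, 280.2], [0.0, 393.7, 206.8], [0.0, 0.0, 1.0]] [-0.05126735  0.          0.          0.          0.        ]
trip_switch [([0.461, 0.146, 0.026], 0.62)]
bar_center [([0.424, -0.161, 0.086], 0.64)]
lever_handle [([0.672, 0.276, -0.008], 0.53), ([0.452, -0.136, 0.115], 0.43)]
bar_cradle [([0.418, -0.161, 0.082], 0.88)]
rack_home [([0.461, 0.146, 0.023], 0.84), ([0.346, -0.247, 0.002], 0.67)]
bar_rack [([0.464, 0.146, 0.004], 0.86)]
lockout_bar [([0.426, -0.159, 0.065], 0.56)]
solvent_bottle [([0.569, -0.142, -0.0], 0.77)]
beaker [([0.661, -0.146, -0.005], 0.65), ([0.35, 0.165, 0.0], 0.31)]
tape_roll [([0.703, -0.041, 0.001], 0.57)]
screwdriver [([0.354, 0.162, 0.001], 0.7), ([0.423, -0.159, 0.084], 0.63)]
syringe_a [([0.348, -0.111, 0.0], 0.76)]
parts_tub [([0.344, -0.25, -0.002], 0.85)]
toggle_clamp []
mini_vice []
drawer_unit []
1.7 [ 0.24272652 -0.60296666  0.17667626] [[-0.928 -0.     0.373]
 [-0.373 -0.    -0.928]
 [ 0.    -1.    -0.   ]] [ 0.01955392 -0.46255481 -0.18103982] 0.09180903834412026
```

View pics/scene0.png

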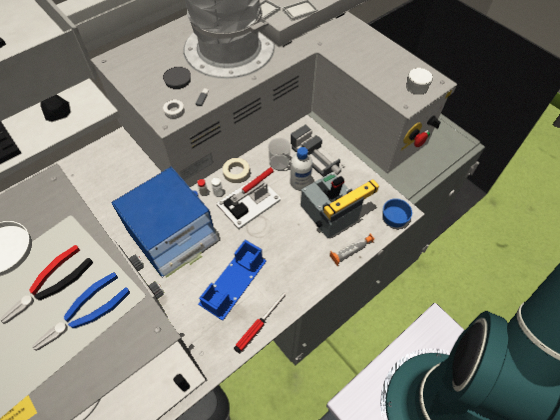

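View pics/top0.png

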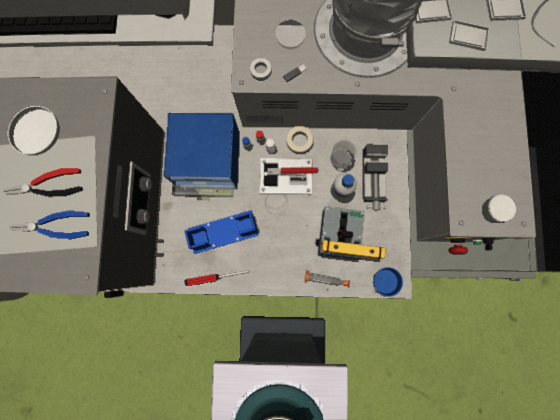

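The scene view shows the yellow bar at (350,197) on the switch, with the overhang towards the tub at (397,212). The rack is at (233,280). In the top view the bar runs from (322,245) to (385,255), so box +y is about world -x and box x is about world +y. The patch between rack and switch, around (285,235), is clear. Next I'll measure the bar, rack and drawer from depth.

```bash
cat > h.py <<'E'
from station import env, effector, solver, viewer, workorder, search_frame, tip_of
import cv2, numpy as np
def cloud(cam, d):
    i=viewer.camera_info(cam); h,w=d.shape
    uv=np.stack(np.meshgrid(np.arange(w),np.arange(h)),-1).reshape(-1,1,2).astype(float)
    n=cv2.undistortPoints(uv,i["intrinsics"],i["dist_coeffs"]).reshape(h,w,2)
    pc=np.stack([n[...,0]*d,-n[...,1]*d,-d],-1)
    P=pc@np.array(i["rotation"]).T+i["eye"]; P[d==0]=np.nan
    return P
def rect(P,m):
    q=P[m]; r=cv2.minAreaRect((q[:,:2]*1000).astype(np.float32))
    (c,(a,b),t)=r
    if a<b: a,b,t=b,a,t+90
    t=(t+90)%180-90
    return np.round(c,1),round(a,1),round(b,1),round(t,2),np.round(np.median(q[:,2])*1000,1),len(q)
def hsv(p): return cv2.cvtColor(p,cv2.COLOR_RGB2HSV)
def rng(P,x0,x1,y0,y1,z0,z1):
    with np.errstate(invalid='ignore'):
        return (P[...,0]>x0)&(P[...,0]<x1)&(P[...,1]>y0)&(P[...,1]<y1)&(P[...,2]>z0)&(P[...,2]<z1)
E
python3 - <<'E'
from h import *
for c in ("scene","top"):
    p=cv2.imread(f"pics/{c}0.png")[:,:,::-1].copy(); P=cloud(c,np.load(f"pics/{c}0d.npy")); H=hsv(p)
    print(c,"table z",np.round(np.nanmedian(P[...,2][rng(P,.38,.46,-.06,.05,-.02,.02)])*1000,1))
    m=rng(P,.36,.48,-.26,-.07,.088,.104)&(H[...,0]>15)&(H[...,0]<35)&(H[...,1]>120)
    print("bar top yellow",rect(P,m))
    m=rng(P,.36,.48,-.26,-.07,.088,.104); print("all z88-104",rect(P,m))
    m=rng(P,.36,.6,.05,.25,.04,.06)&(H[...,0]>95)&(H[...,0]<130); print("rack walltop",rect(P,m))
    m=rng(P,.36,.56,.05,.25,.002,.06)&(H[...,0]>95)&(H[...,0]<130); print("rack all",rect(P,m))
    m=rng(P,.38,.55,-.22,-.06,.064,.076); print("box top",rect(P,m))
    m=rng(P,.38,.55,-.22,-.06,.105,.17); print("lever",rect(P,m), np.nanmax(P[m][:,2]))
    m=rng(P,.45,.75,.0,.3,.08,.17); q=P[m]; print("drawer",rect(P,m), q.min(0),q.max(0))
    m=rng(P,.40,.75,-.0,.3,.12,.145); q=P[m]; print("drawer top",rect(P,m), q.min(0),q.max(0))
    m=rng(P,.36,.5,-.07,.06,.005,.2); print("patch clutter",m.sum())
a=cv2.imread("pics/top0.png")[190:300,280:420]; b=cv2.imread("pics/scene0.png")[140:250,270:410]
cv2.imwrite("pics/crop1.png",cv2.resize(np.vstack([a,b]),None,fx=2.7,fy=2.7,interpolation=cv2.INTER_CUBIC))
E
```

```text
scene table z 2.1
bar top yellow (array([ 421.4, -158.8]), 138.1, 32.5, 84.87, np.float64(97.8), 594)
all z88-104 (array([ 428.9, -156.2]), 144.9, 53.4, 84.17, np.float64(97.6), 816)
rack walltop (array([524.7, 165.6]), 178.1, 165.0, 17.12, np.float64(50.2), 1115)
rack all (array([469., 139.]), 185.4, 75.5, -72.59, np.float64(8.8), 2383)
box top (array([ 476.2, -147.6]), 147.2, 119.1, -4.79, np.float64(72.1), 814)
lever (array([ 448.2, -135.8]), 25.3, 15.2, 75.23, np.float64(138.0), 168) 0.15347956239808702
drawer (array([626.9, 193.2]), 391.4, 215.5, -32.02, np.float64(133.7), 6836) [4.61800799e-01 1.76106131e-04 8.00172371e-02] [0.74975615 0.29984778 0.16996981]
drawer top (array([658.1, 131.6]), 263.6, 182.9, -89.64, np.float64(134.1), 4957) [5.66173829e-01 2.70835406e-04 1.20023481e-01] [0.74975615 0.26308472 0.14495268]
patch clutter 155
top table z 0.3
bar top yellow (array([ 422.2, -157.4]), 138.0, 24.2, 83.44, np.float64(95.9), 641)
all z88-104 (array([ 429.5, -157.4]), 139.6, 52.9, 83.51, np.float64(95.8), 796)
rack walltop (array([518.7, 166.4]), 165.1, 162.9, -72.86, np.float64(48.9), 595)
rack all (array([461.5, 153.6]), 176.5, 67.4, -72.36, np.float64(6.7), 1759)
box top (array([ 476.6, -150.1]), 146.2, 124.7, -6.34, np.float64(70.3), 1118)
lever (array([ 450.6, -135.2]), 27.0, 14.3, 86.06, np.float64(147.5), 99) 0.15383169959599563
drawer (array([599.8, 149.9]), 299.7, 273.4, 89.97, np.float64(132.1), 5918) [4.63164570e-01 1.49837272e-05 8.00174320e-02] [0.73651522 0.29986107 0.16999266]
drawer top (array([607.1, 144.6]), 288.9, 258.7, 89.97, np.float64(132.3), 4650) [4.77850230e-01 1.63387092e-05 1.20023501e-01] [0.73642997 0.28910777 0.1449847 ]
patch clutter 37
```

View pics/crop1.png

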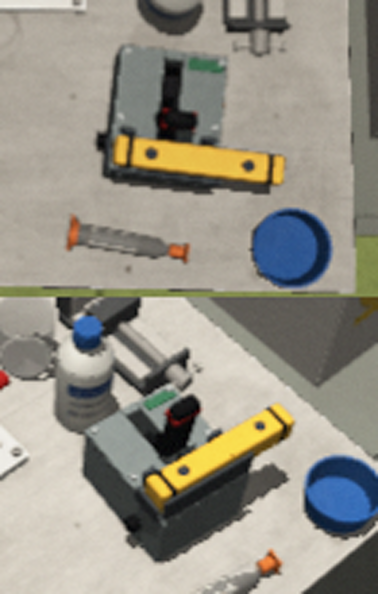

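The crop confirms the geometry: the bar's end is free over the bench short of the tub at (290,248), and the lever is near upright. I still need a tighter rack fit and the drawer clearance.

Run:
```python
from h import *
for c in ("scene","top"):
    p=cv2.imread(f"pics/{c}0.png")[:,:,::-1].copy(); P=cloud(c,np.load(f"pics/{c}0d.npy")); H=hsv(p)
    blue=(H[...,0]>100)&(H[...,0]<130)&(H[...,1]>130)
    m=blue&rng(P,.36,.56,.05,.25,.044,.056)
    n,l,s,cc=cv2.connectedComponentsWithStats(m.astype(np.uint8)); 
    sel=np.isin(l,[k for k in range(1,n) if s[k,4]>25])&m
    print("comps",[(s[k,4],np.round(np.nanmean(P[l==k],0)*1000)) for k in range(1,n) if s[k,4]>25])
    sel&=(P[...,0]<.525); print("rack",rect(P,sel))
    n,l,s,cc=cv2.connectedComponentsWithStats((blue&rng(P,.36,.54,.03,.27,.0,.06)).astype(np.uint8)); k=1+np.argmax(s[1:,4]); print("rack all",rect(P,l==k))
    m=blue&rng(P,.45,.8,.03,.32,.127,.14); q=P[m]; print("drawer",rect(P,m),np.percentile(q,[.5,99.5],0).round(3).tolist())
    m=rng(P,.50,.6,.06,.25,.06,.127); q=P[m]; print("drawer front",np.percentile(q[:,0],[1,10,50]))
# reach checks
R=lambda a,s=1:np.column_stack([np.cross([0,0,-1],[np.cos(a),np.sin(a),0]),[0,0,-1],[np.cos(a),np.sin(a),0]])
np.set_printoptions(precision=2,suppress=True)
for nm,pos,a in [("grab",(.417,-.198,.075),-6.5),("lay",(.43,.02,.01),-6.5),("rack",(.461,.148,.018),17.5),("pushoff",(.49,-.137,.108),83.5),("pushon",(.358,-.14,.108),83.5),("pushon up",(.358,-.14,.17),83.5)]:
    for f in (0,180): print(nm,f,solver.inverse_kinematics(np.array(pos),R(np.radians(a+f))))
```

```text
comps [(np.int32(155), array([480.,  85.,  50.])), (np.int32(204), array([441., 210.,  50.]))]
rack (array([461.2, 147.4]), 162.5, 46.4, -73.08, np.float64(50.7), 359)
rack all (array([461.9, 146.8]), 165.7, 65.9, -72.47, np.float64(9.3), 2259)
drawer (array([644.4, 188.3]), 150.4, 149.8, 0.15, np.float64(134.2), 4191) [[0.571, 0.115, 0.13], [0.717, 0.263, 0.138]]
drawer front [0.53465021 0.54012995 0.56719623]
comps [(np.int32(131), array([483.,  85.,  50.])), (np.int32(133), array([443., 211.,  49.]))]
rack (array([463.2, 148.9]), 164.3, 46.4, -72.73, np.float64(49.5), 264)
rack all (array([462.7, 149. ]), 165.1, 64.1, -72.57, np.float64(6.6), 1721)
drawer (array([644.9, 190.4]), 148.8, 148.2, -89.91, np.float64(132.3), 4125) [[0.573, 0.116, 0.128], [0.716, 0.263, 0.136]]
drawer front [0.53696085 0.54182952 0.56918357]
grab 0 [ 0.74  0.34 -0.43  2.11  0.21  0.73  0.06]
grab 180 [ 0.22  0.3   0.17  2.15 -0.08  0.7  -2.81]
lay 0 [ 0.37  0.46 -0.58  2.21  0.46  0.59 -0.66]
lay 180 [ 0.88  0.93 -1.33  2.18  1.12  1.05  1.93]
rack 0 [ 0.3   0.61 -0.84  2.07  0.67  0.75 -0.66]
rack 180 [ 0.58  0.98 -1.33  2.06  1.11  1.12  2.14]
pushoff 0 [ 0.77  0.42 -0.69  1.97  0.35  0.87  1.36]
pushoff 180 [ 0.38  0.33 -0.21  2.    0.09  0.82 -1.56]
pushon 0 [ 0.96  0.19 -0.73  2.24  0.19  0.77  1.57]
pushon 180 [ 0.53  0.14 -0.26  2.26  0.05  0.75 -1.45]
pushon up 0 [ 0.98  0.07 -0.71  2.17  0.06  0.92  1.7 ]
pushon up 180 [ 0.56  0.03 -0.28  2.2   0.01  0.91 -1.41]
```

Run:
```python
from h import *
for c in ("scene","top"):
    P=cloud(c,np.load(f"pics/{c}0d.npy"))
    for x0 in np.arange(.52,.59,.01):
        q=P[rng(P,x0,x0+.01,.1,.28,.05,.2)]
        print(c,round(x0,2),len(q),np.percentile(q[:,2],[5,50,95,100]).round(3) if len(q) else "", np.percentile(q[:,1],[1,99]).round(3) if len(q) else "")
b=cv2.imread("pics/scene0.png")[160:330,110:290]
cv2.imwrite("pics/crop2.png",cv2.resize(b,None,fx=3.3,fy=3.3,interpolation=cv2.INTER_CUBIC))
```

```text
scene 0.52 0  
scene 0.53 154 [0.054 0.063 0.086 0.089] [0.125 0.243]
scene 0.54 508 [0.053 0.072 0.087 0.089] [0.119 0.258]
scene 0.55 31 [0.058 0.076 0.105 0.107] [0.117 0.259]
scene 0.56 754 [0.051 0.107 0.128 0.138] [0.118 0.261]
scene 0.57 669 [0.051 0.129 0.136 0.138] [0.114 0.263]
scene 0.58 472 [0.051 0.133 0.136 0.138] [0.116 0.263]
top 0.52 0  
top 0.53 40 [0.055 0.058 0.061 0.064] [0.176 0.205]
top 0.54 251 [0.053 0.075 0.086 0.088] [0.121 0.26 ]
top 0.55 60 [0.05  0.052 0.077 0.08 ] [0.12  0.262]
top 0.56 212 [0.05  0.101 0.125 0.129] [0.12  0.261]
top 0.57 532 [0.052 0.128 0.135 0.136] [0.116 0.265]
top 0.58 321 [0.113 0.132 0.135 0.137] [0.116 0.264]
```

View pics/crop2.png

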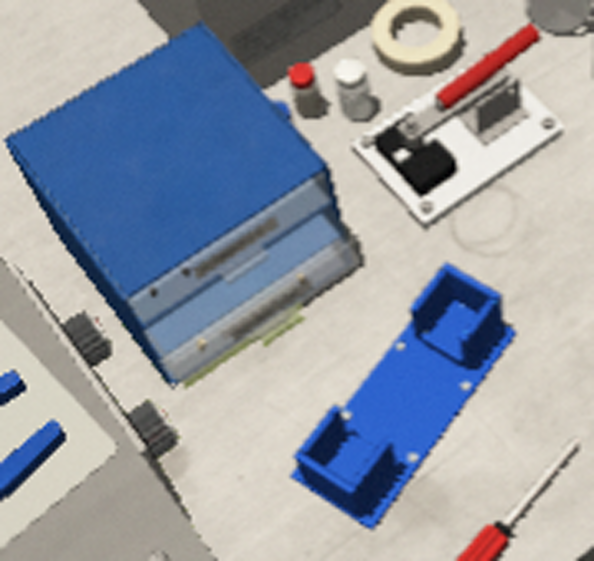

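The crop shows the lower drawer pulled out. Its top is about 88 mm high and its edge is at x≈0.535. The upper face is at x≈0.566, so the gripper body clears it narrowly at the rack, and I'll grip slightly towards bar +y. Next, lift the bar.

```bash
cat >> h.py <<'E'
def R(deg):
    a=np.radians(deg); z=np.array([np.cos(a),np.sin(a),0]); y=np.array([0,0,-1.]); return np.column_stack([np.cross(y,z),y,z])
def st(tag=""):
    s=env.sense(); print(tag,"t%.1f"%s["t"],"p",np.round(s["ee_pos"],4),"F",np.round(s["wrist_force"],1),"M",np.round(s["moment"],2),"w%.4f"%s["gripper_width"]); return s
def snap(c,n):
    p,d=viewer.read_camera(c); cv2.imwrite(f"pics/{n}.png",p[:,:,::-1]); np.save(f"pics/{n}d.npy",d); return p,cloud(c,d)
def lower(z,step=.001,dF=2.0,rate=.03):
    """descend in steps until the upward force on the tool grows by dF"""
    s=env.sense(); f0=s["wrist_force"][2]; p=s["ee_pos"].copy()
    while p[2]>z:
        p[2]-=step; env.movel(p,rate=rate); f=env.sense()["wrist_force"][2]
        if f-f0>dF: break
    return f-f0
E
python3 - <<'E'
from h import *
p=cv2.imread("pics/top0.png"); 
for c in("scene","top"):
    P=cloud(c,np.load(f"pics/{c}0d.npy")); q=P[rng(P,.55,.58,.125,.18,.095,.122)]; print("face x",np.percentile(q[:,0],[5,50,95]).round(4))
effector.release()
u=np.array([np.cos(np.radians(83.6)),np.sin(np.radians(83.6)),0]); g=np.array([.4218,-.1585,.075])-.041*u
env.movel([.30,-.36,.25],R(-20),rate=.4); st("via")
env.movel(g+[0,0,.085],R(-6.4),rate=.35); st("above")
env.movel(g+[0,0,.001],rate=.15); st("at")
effector.grasp(50); st("grip")
p,P=snap("top","g1"); p2,P2=snap("scene","g1s")
cv2.imwrite("pics/g1c.png",cv2.resize(np.hstack([p[180:300,290:420],p2[120:240,290:420]])[:,:,::-1],None,fx=3,fy=3,interpolation=cv2.INTER_CUBIC))
E
```

```text
face x [0.5643 0.5687 0.5702]
face x [0.5633 0.57   0.5705]
via t2.9 p [ 0.2993 -0.3612  0.2497] F [-0.3  0.1 -0.8] M [-0.06 -0.06 -0.  ] w0.0918
above t3.7 p [ 0.4167 -0.2007  0.1598] F [-0.2 -0.9 -0.1] M [-0.09 -0.08  0.04] w0.0921
at t4.4 p [ 0.4176 -0.2002  0.0768] F [-0.3  0.5 -0. ] M [-0.07 -0.07 -0.03] w0.0920
grip t5.7 p [ 0.4173 -0.1992  0.076 ] F [-0.  -0.3 -0.1] M [-0.08 -0.07  0.03] w0.0002
```

View pics/g1c.png

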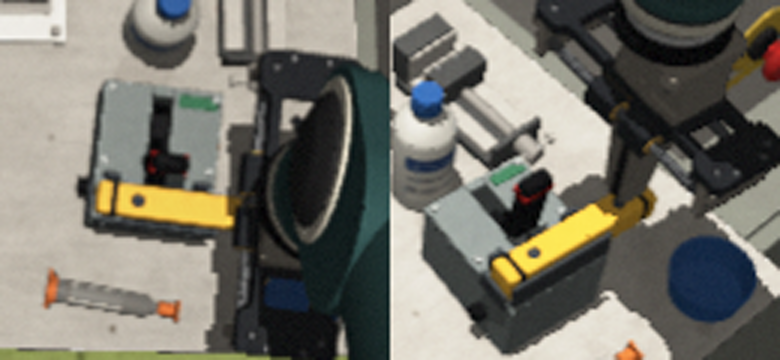

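The gripper reports fully shut (0.2 mm), although the bar should be between the pads. I'll check where the fingers are relative to the bar before doing anything else.

Run:
```python
from h import *
s=st(); print(np.round(s["tcp_rot"],3).tolist())
for c,n in(("top","g1"),("scene","g1s")):
    p=cv2.imread(f"pics/{n}.png")[:,:,::-1].copy(); P=cloud(c,np.load(f"pics/{n}d.npy")); H=hsv(p)
    y=(H[...,0]>15)&(H[...,0]<35)&(H[...,1]>120)
    print(n,"bar",rect(P,y&rng(P,.36,.48,-.27,-.07,.088,.12)))
    q=P[y&rng(P,.36,.48,-.27,-.07,.07,.16)]
    for y0 in np.arange(-.24,-.08,.02):
        k=q[(q[:,1]>y0)&(q[:,1]<y0+.02)]
        if len(k): print("  y%.2f"%y0,len(k),"ztop",np.percentile(k[:,2],[50,98]).round(4),"x",np.percentile(k[:,0],[2,98]).round(3))
    m=(~y)&rng(P,.36,.48,-.27,-.18,.05,.16); q=P[m]; 
    for z0 in np.arange(.05,.16,.01):
        k=q[(q[:,2]>z0)&(q[:,2]<z0+.01)]
        if len(k)>3: print("  z%.2f"%z0,len(k),np.percentile(k[:,:2],[5,50,95],axis=0).round(3).tolist())
b=cv2.imread("pics/g1s.png")[150:230,330:430]
cv2.imwrite("pics/g1z.png",cv2.resize(b,None,fx=7,fy=7,interpolation=cv2.INTER_CUBIC))
```

```text
t5.8 p [ 0.4172 -0.1992  0.076 ] F [-0.1 -0.2 -0.1] M [-0.05 -0.07 -0.  ] w0.0001
[[-0.111, -0.0, 0.994], [-0.994, 0.0, -0.111], [-0.0, -1.0, -0.0]]
g1 bar (array([ 424.2, -139.8]), 102.2, 24.1, 83.74, np.float64(95.9), 482)
  y-0.20 51 ztop [0.0961 0.1174] x [0.407 0.431]
  y-0.18 104 ztop [0.0959 0.0993] x [0.408 0.432]
  y-0.16 104 ztop [0.0956 0.0993] x [0.41  0.434]
  y-0.14 103 ztop [0.0957 0.0985] x [0.413 0.436]
  y-0.12 88 ztop [0.0958 0.099 ] x [0.415 0.438]
  y-0.10 62 ztop [0.0956 0.0986] x [0.418 0.44 ]
g1s bar (array([ 422. , -157.1]), 141.1, 32.2, 82.8, np.float64(97.9), 552)
  y-0.24 21 ztop [0.0962 0.0996] x [0.403 0.412]
  y-0.22 51 ztop [0.0956 0.1016] x [0.403 0.412]
  y-0.20 103 ztop [0.0979 0.118 ] x [0.405 0.429]
  y-0.18 90 ztop [0.0977 0.1004] x [0.407 0.433]
  y-0.16 91 ztop [0.0981 0.1016] x [0.41  0.434]
  y-0.14 87 ztop [0.0978 0.1002] x [0.41  0.434]
  y-0.12 83 ztop [0.0978 0.1004] x [0.414 0.438]
  y-0.10 84 ztop [0.0955 0.1006] x [0.416 0.443]
  z0.07 10 [[0.425, -0.201], [0.462, -0.181], [0.469, -0.18]]
  z0.09 15 [[0.404, -0.226], [0.415, -0.202], [0.429, -0.195]]
  z0.12 36 [[0.404, -0.204], [0.415, -0.191], [0.429, -0.188]]
  z0.13 40 [[0.403, -0.202], [0.411, -0.191], [0.43, -0.189]]
  z0.14 41 [[0.402, -0.205], [0.414, -0.19], [0.429, -0.188]]
  z0.15 51 [[0.401, -0.202], [0.413, -0.19], [0.433, -0.188]]
```

View pics/g1z.png

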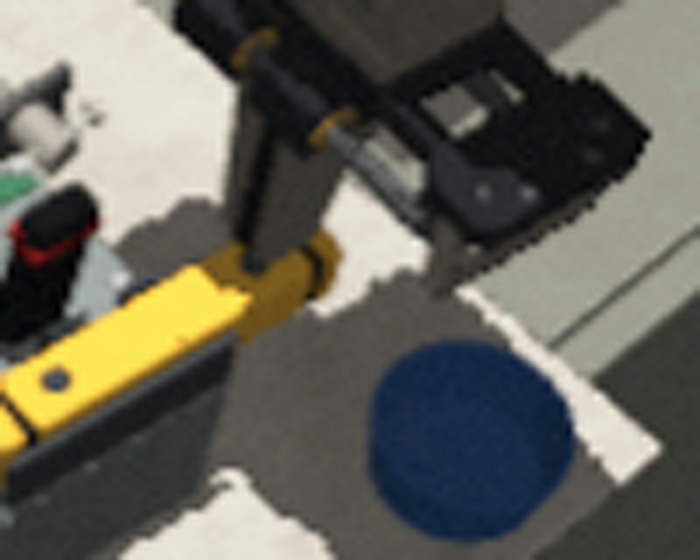

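The zoom shows the shut fingertips at (255,262), on top of the bar rather than beside it. Finger points stop at about z≈0.097, while the reported TCP z is 0.076. So the tips appear to sit about 20 mm higher than reported. I'll lift off and measure the tip directly.

Run:
```python
from h import *
s=st(); p0=s["ee_pos"].copy(); p0[2]=.150
env.movel(p0,rate=.2); 
def tips(n):
    s=st(n); print(search_frame("scene","bar_center")[:1])
    for c in("scene","top"):
        p,P=snap(c,n+c); H=hsv(p); 
        m=rng(P,p0[0]-.07,p0[0]+.07,p0[1]-.04,p0[1]+.04,.105,.24); q=P[m]
        print(c,len(q))
        for z0 in np.arange(.11,.23,.01):
            k=q[(q[:,2]>z0)&(q[:,2]<z0+.01)]
            if len(k)>1: print("  z%.2f"%z0,len(k),"min z %.4f"%k[:,2].min(),np.percentile(k[:,:2],[5,50,95],axis=0).round(3).tolist())
tips("shut")
```

```text
t5.8 p [ 0.4172 -0.1992  0.076 ] F [-0.1 -0.2 -0.1] M [-0.05 -0.07 -0.  ] w0.0001
shut t6.4 p [ 0.4168 -0.1993  0.1496] F [-0.5  0.1 -1.5] M [-0.01 -0.07  0.01] w0.0004
[{'at': [0.4197, -0.15, 0.0974], 'score': 0.58}]
scene 254
  z0.19 39 min z 0.1902 [[0.404, -0.202], [0.414, -0.19], [0.428, -0.189]]
  z0.20 45 min z 0.2003 [[0.402, -0.203], [0.413, -0.191], [0.428, -0.188]]
  z0.21 51 min z 0.2102 [[0.401, -0.204], [0.409, -0.19], [0.428, -0.188]]
  z0.22 60 min z 0.2202 [[0.4, -0.203], [0.411, -0.19], [0.431, -0.188]]
top 10
  z0.19 4 min z 0.1934 [[0.423, -0.189], [0.426, -0.189], [0.428, -0.188]]
  z0.20 3 min z 0.2022 [[0.424, -0.189], [0.426, -0.189], [0.428, -0.188]]
  z0.21 3 min z 0.2118 [[0.424, -0.188], [0.425, -0.188], [0.427, -0.188]]
```

Run:
```python
from h import *
i=viewer.camera_info("scene"); Rm=np.array(i["rotation"])
def pix(X):
    pc=(np.array(X)-i["eye"])@Rm; v=np.array([pc[0],-pc[1],-pc[2]])
    return cv2.projectPoints(v.reshape(1,3),np.zeros(3),np.zeros(3),i["intrinsics"],i["dist_coeffs"])[0].ravel()
im=cv2.imread("pics/shutscene.png"); d=np.load("pics/shutscened.npy")
P=[pix([.4168,-.1993,z]) for z in(.1496,.1686,.1896)]; print(np.round(P,1))
u,v=P[1].astype(int); x0,y0=u-50,v-50
b=cv2.resize(im[y0:y0+90,x0:x0+100],None,fx=7,fy=7,interpolation=cv2.INTER_CUBIC)
for k,q in enumerate(P): cv2.circle(b,tuple(int((q[j]-(x0,y0)[j]+.5)*7) for j in(0,1)),4,[(0,0,255),(0,255,0),(255,0,0)][k],1)
cv2.imwrite("pics/shutz.png",b)
print((d[v-6:v+10,u]).round(3))
```

```text
[[369.8 173.7]
 [371.3 168.3]
 [373.2 162. ]]
[0.914 0.916 0.915 0.921 1.227 1.223 1.216 1.15  1.149 1.145 1.147 1.143
 1.143 1.141 1.138 1.135]
```

View pics/shutz.png

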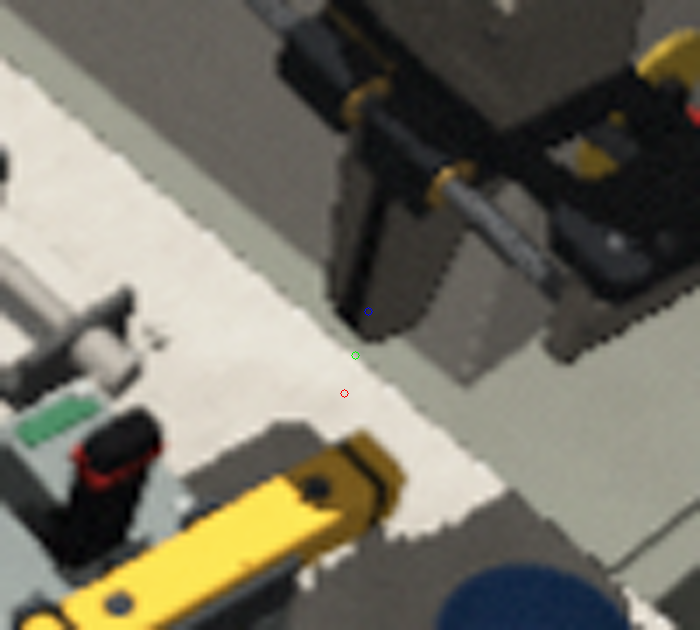

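The red dot, which is the reported TCP, hangs well below the real fingertips, seen near (370,340) in the crop. Depth puts the tips about 38 mm behind it. I'll check with the fingers open too, and find where the body's underside is.

Run:
```python
from h import *
effector.release(); s=st("open"); p0=s["ee_pos"]
for c,n in(("scene","opens"),("top","opent")):
    p,P=snap(c,n)
    m=rng(P,p0[0]-.11,p0[0]+.11,p0[1]-.05,p0[1]+.05,.13,.32); q=P[m]
    for z0 in np.arange(.14,.31,.01):
        k=q[(q[:,2]>z0)&(q[:,2]<z0+.01)]
        if len(k)>1:
            h,_=np.histogram(k[:,0],np.arange(p0[0]-.11,p0[0]+.111,.02)); print(c,"z%.2f"%z0,len(k),"minz %.4f"%k[:,2].min(),h,"y",np.percentile(k[:,1],[2,98]).round(3))
```

```text
open t7.9 p [ 0.4172 -0.1992  0.15  ] F [ 0.2  1.3 -0.2] M [-0.01 -0.04 -0.  ] w0.0917
scene z0.19 48 minz 0.1904 [ 0  0 10  8  0  0  0 22  8  0  0] y [-0.213 -0.183]
scene z0.20 62 minz 0.2000 [ 0  0 25  7  0  0  0 22  8  0  0] y [-0.213 -0.183]
scene z0.21 75 minz 0.2100 [ 0  0 25  7  0  0  0 29 14  0  0] y [-0.213 -0.182]
scene z0.22 76 minz 0.2201 [ 0  0 29  9  0  0  0 23 15  0  0] y [-0.212 -0.182]
scene z0.23 75 minz 0.2301 [ 0  0 23  9  0  0  0 25 18  0  0] y [-0.214 -0.182]
scene z0.24 73 minz 0.2402 [ 0  0 23  8  0  0  0 23 19  0  0] y [-0.209 -0.181]
scene z0.25 47 minz 0.2501 [ 0  0  9  2  0  0  0 16 20  0  0] y [-0.206 -0.182]
scene z0.26 28 minz 0.2602 [ 0  0  0  0  0  0  0  9 19  0  0] y [-0.215 -0.193]
scene z0.27 21 minz 0.2701 [0 7 1 0 0 0 0 7 6 0 0] y [-0.215 -0.162]
scene z0.28 170 minz 0.2801 [ 0 80 24  7  0  0  1  9 30 19  0] y [-0.219 -0.159]
scene z0.29 372 minz 0.2900 [ 0 32 36 43 41 41 44 58 49 28  0] y [-0.216 -0.16 ]
scene z0.30 380 minz 0.3000 [ 27  38  85  19   0   0   1   7 150  46   7] y [-0.225 -0.159]
top z0.19 10 minz 0.1909 [0 0 0 1 0 0 0 4 5 0 0] y [-0.197 -0.184]
top z0.20 10 minz 0.2004 [0 0 0 2 0 0 0 4 4 0 0] y [-0.194 -0.182]
top z0.21 5 minz 0.2101 [0 0 0 0 0 0 0 1 4 0 0] y [-0.194 -0.193]
top z0.24 5 minz 0.2408 [0 0 0 1 0 0 0 4 0 0 0] y [-0.209 -0.196]
top z0.25 18 minz 0.2500 [ 0  0  0  7  0  0  0 11  0  0  0] y [-0.214 -0.188]
top z0.26 4 minz 0.2651 [0 0 0 0 0 0 0 2 2 0 0] y [-0.208 -0.204]
top z0.27 10 minz 0.2715 [0 0 0 0 0 0 0 3 4 3 0] y [-0.212 -0.176]
top z0.28 64 minz 0.2801 [ 0  5 13  3  2  3  2  8 18 10  0] y [-0.211 -0.158]
top z0.29 517 minz 0.2900 [  0  14 101  63  56  55  51  58  97  22   0] y [-0.208 -0.159]
top z0.30 254 minz 0.3000 [  0  16 109  13   1   1   1   6  88  16   3] y [-0.21  -0.157]
```

The tips are at z≈0.189 and the body underside at ≈0.277. That is the stated 88 mm spacing, but all of it sits about 39 mm above the reported pose, while xy agrees. So true tip z is reported z + 0.039, and I'll apply that from here on.

```bash
echo 'DZ=.039  # true tip z = reported z + DZ' >> h.py
python3 - <<'E'
from h import *
u=np.array([np.cos(np.radians(83.6)),np.sin(np.radians(83.6)),0]); g=np.array([.4220,-.1585,.0755-DZ])-.041*u
env.movel(g,R(-6.4),rate=.12); st("at")
effector.grasp(50); s=st("grip")
if .018<s["gripper_width"]<.03:
    env.movel(g+[0,0,.008],rate=.05); st("lift8")
    snap("scene","l1")
    env.movel(g+[0,0,.06],rate=.12); st("lift60")
    p,P=snap("scene","l2"); H=hsv(p)
    y=(H[...,0]>15)&(H[...,0]<35)&(H[...,1]>120)
    q=P[y&rng(P,.36,.48,-.28,-.05,.12,.19)]
    for y0 in np.arange(-.24,-.06,.02):
        k=q[(q[:,1]>y0)&(q[:,1]<y0+.02)]
        if len(k)>3: print("  y%.2f"%y0,len(k),"ztop",np.percentile(k[:,2],[50,95]).round(4),"x",np.percentile(k[:,0],[2,98]).round(3))
    cv2.imwrite("pics/l2c.png",cv2.resize(p[110:260,250:430,::-1],None,fx=3.5,fy=3.5,interpolation=cv2.INTER_CUBIC))
E
```

```text
at t9.1 p [ 0.418  -0.1994  0.037 ] F [-0.   0.3 -0.1] M [-0.01 -0.07  0.  ] w0.0921
grip t10.1 p [ 0.4174 -0.1992  0.0365] F [-0.3  0.6 -0.5] M [ 0.01 -0.07 -0.05] w0.0237
lift8 t10.4 p [ 0.4177 -0.1994  0.0449] F [-0.5 -0.4 -1.4] M [-0.09 -0.06  0.02] w0.0239
lift60 t11.1 p [ 0.417  -0.1993  0.0962] F [-0.9 -0.3 -0.2] M [-0.02 -0.05 -0.07] w0.0239
  y-0.22 21 ztop [0.1578 0.1598] x [0.418 0.429]
  y-0.20 99 ztop [0.1577 0.1665] x [0.404 0.43 ]
  y-0.18 117 ztop [0.1572 0.1602] x [0.408 0.429]
  y-0.16 118 ztop [0.157  0.1601] x [0.41  0.432]
  y-0.14 123 ztop [0.1567 0.1596] x [0.412 0.442]
  y-0.12 108 ztop [0.1572 0.1596] x [0.414 0.436]
  y-0.10 109 ztop [0.154  0.1591] x [0.415 0.438]
```

The bar is held level (width 23.9 mm). Next, carry it over and lay it on the clear patch.

Run:
```python
from h import *
env.movel([.412,-.199,.140],rate=.2)
env.movel([.424,-.036,.120],R(0),rate=.25); st("over")
env.movel([.424,-.036,-.027],rate=.15); st("near")
print(lower(-.038,dF=4,step=.001)); st("down")
effector.release(); st("open")
env.movel([.424,-.036,.10],rate=.25)
p,P=snap("top","lay"); H=hsv(p); y=(H[...,0]>15)&(H[...,0]<35)&(H[...,1]>120)
print("bar",rect(P,y&rng(P,.36,.5,-.1,.12,.015,.04)))
p2,P2=snap("scene","lays"); H=hsv(p2); y=(H[...,0]>15)&(H[...,0]<35)&(H[...,1]>120); print("bar",rect(P2,y&rng(P2,.36,.5,-.1,.12,.018,.04)))
print(tip_of("top","bar_center")[:1],tip_of("scene","bar_center")[:1]); st()
cv2.imwrite("pics/layc.png",cv2.resize(p2[150:350,170:430,::-1],None,fx=3,fy=3,interpolation=cv2.INTER_CUBIC))
```

```text
over t12.3 p [ 0.4236 -0.0368  0.1195] F [ 0.8 -0.6 -1.9] M [-0.08 -0.09 -0.03] w0.0238
near t13.4 p [ 0.4246 -0.0362 -0.0264] F [-0.1 -0.2 -1.1] M [-0.08 -0.07 -0.02] w0.0237
13.783790032897532
down t15.4 p [ 0.4247 -0.0362 -0.0336] F [-3.8  0.  12.7] M [0.01 0.71 0.  ] w0.0238
open t16.5 p [ 0.4246 -0.0362 -0.0344] F [-0.7 -0.6 -0.3] M [-0.   -0.1  -0.01] w0.0918
bar (array([424.3,  52.1]), 43.6, 21.7, -89.03, np.float64(25.8), 164)
bar (array([423.3,   3.7]), 138.1, 25.0, -89.47, np.float64(27.5), 624)
[{'at': [0.4256, 0.0033, 0.0099], 'score': 0.48}] [{'at': [0.425, 0.0042, 0.012], 'score': 0.97}]
 t17.4 p [ 0.4229 -0.0357  0.0986] F [ 0.1 -0.2  1.1] M [-0.07 -0.1  -0.05] w0.0917
```

View pics/layc.png

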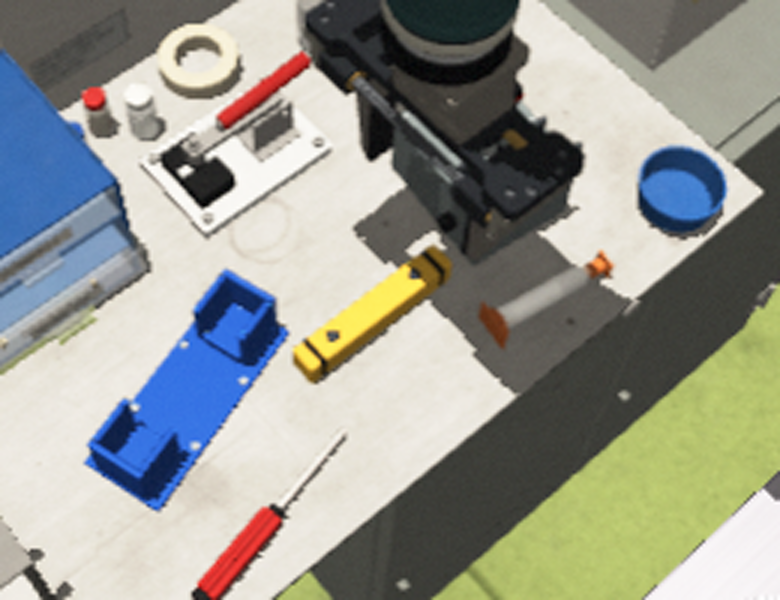

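The bar lies on the clear patch at about (345,318) in the crop, released, with nothing disturbed. Bar and rack measurements agree with the arm in xy. Next, regrasp by the middle and lay it in the rack.

Run:
```python
from h import *
c=np.array([.4245,.0042]); o=.008
g=np.array([c[0],c[1]+o,-.033])
env.movel([g[0],g[1],.05],R(.6),rate=.25)
env.movel(g,rate=.15); st("at")
effector.grasp(50); s=st("grip"); assert .018<s["gripper_width"]<.03
zg=s["ee_pos"][2]
env.movel([g[0],g[1],.07],rate=.2); st("lift")
p,P=snap("scene","l3"); H=hsv(p); y=(H[...,0]>15)&(H[...,0]<35)&(H[...,1]>120); print("bar",rect(P,y&rng(P,.36,.5,-.1,.12,.1,.16)))
a=np.radians(107.3); r=np.array([.462,.148])+o*np.array([np.cos(a),np.sin(a)])
env.movel([*r,.09],R(17.3),rate=.25); st("over")
env.movel([*r,zg+.013+.042],rate=.15); st("walltop")
p,P=snap("scene","r1"); H=hsv(p); y=(H[...,0]>15)&(H[...,0]<35)&(H[...,1]>120); q=P[y&rng(P,.36,.6,.05,.25,.06,.12)]; print("bar",rect(P,y&rng(P,.36,.6,.05,.25,.06,.12)))
cv2.imwrite("pics/r1c.png",cv2.resize(p[180:340,150:330,::-1],None,fx=3.6,fy=3.6,interpolation=cv2.INTER_CUBIC))
print("zg",zg)
```

```text
at t18.5 p [ 0.4253  0.0118 -0.0323] F [ 0.2 -0.4 -0.4] M [-0.01 -0.08 -0.01] w0.0919
grip t19.6 p [ 0.4245  0.0122 -0.033 ] F [ 0.3 -1.3 -0.6] M [-0.06 -0.1   0.05] w0.0237
lift t20.2 p [0.4239 0.0118 0.0694] F [ 0.2 -0.6 -0.6] M [ 0.    0.01 -0.04] w0.0235
bar (array([426.7,   9.8]), 126.1, 33.7, -89.12, np.float64(129.3), 417)
over t21.0 p [0.4585 0.1542 0.0889] F [-0.2 -0.5 -0.8] M [-0.07 -0.07  0.03] w0.0235
walltop t21.6 p [0.4598 0.1552 0.0222] F [-0.8  0.8 -0.6] M [ 0.01 -0.15  0.04] w0.0237
bar (array([461.9, 147.4]), 138.6, 26.5, -72.1, np.float64(82.1), 382)
zg -0.033044615928843994
```

View pics/r1c.png

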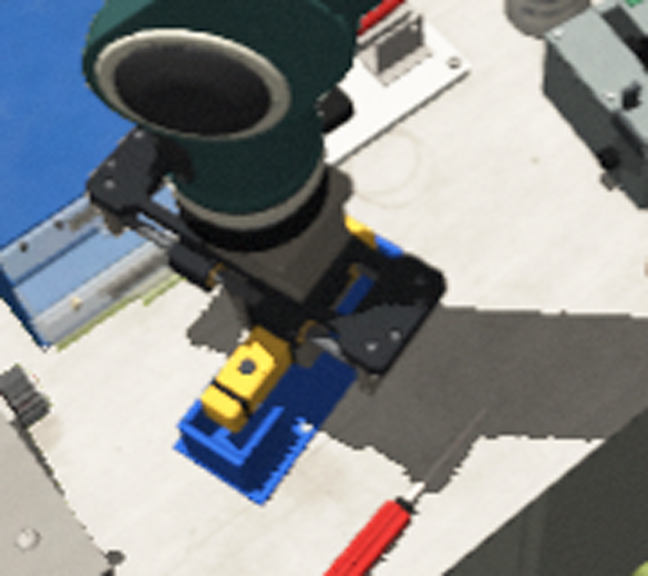

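The bar is over the rack, centred within 1 mm and parallel. I'll lower it with force guarding, also watching sideways force because of the drawer.

Run:
```python
from h import *
s=env.sense(); f0=s["wrist_force"].copy(); p=np.array([.4596,.1556,s["ee_pos"][2]]); zt=-.033+.013
log=[]
while p[2]>zt-.002:
    p[2]-= .004 if p[2]>zt+.007 else .001
    env.movel(p,rate=.05); s=env.sense(); f=s["wrist_force"]-f0; log.append((round(s["ee_pos"][2],4),*np.round(f,1)))
    if f[2]>4 or np.hypot(*f[:2])>7: break
print(*log[-8:],sep="\n"); st("end")
pp,P=snap("scene","r2"); H=hsv(pp); y=(H[...,0]>15)&(H[...,0]<35)&(H[...,1]>120); print("bar",rect(P,y&rng(P,.36,.6,.05,.25,.025,.06)))
```

```text
(np.float64(-0.0136), np.float64(-0.0), np.float64(1.3), np.float64(-1.1))
(np.float64(-0.0143), np.float64(-0.1), np.float64(1.0), np.float64(-0.5))
(np.float64(-0.0154), np.float64(0.6), np.float64(1.7), np.float64(-0.6))
(np.float64(-0.0164), np.float64(-0.8), np.float64(0.5), np.float64(-1.0))
(np.float64(-0.0174), np.float64(0.6), np.float64(0.8), np.float64(-0.7))
(np.float64(-0.0184), np.float64(0.5), np.float64(1.4), np.float64(-0.9))
(np.float64(-0.0194), np.float64(0.9), np.float64(1.1), np.float64(-1.3))
(np.float64(-0.02), np.float64(-1.5), np.float64(1.7), np.float64(4.5))
end t25.7 p [ 0.4598  0.1557 -0.02  ] F [-1.5  0.4  4.2] M [-0.13  0.17  0.03] w0.0237
bar (array([462.4, 147.3]), 139.2, 26.5, -71.76, np.float64(40.2), 301)
```

It touched the rack floor at exactly the expected height. Release, retreat, then push the lever to OFF with force guarding.

```bash
cat >> h.py <<'E'
U=np.array([np.cos(np.radians(83.6)),np.sin(np.radians(83.6)),0]); V=np.array([-U[1],U[0],0]); O=np.array([.4605,-.1368,0])
def box(x,y,z): return O+x*U+y*V+[0,0,z-DZ]     # box coords, true tip height -> commanded TCP
def push(y0,y1,z,step=.002,F=14,rate=.05):
    f0=env.sense()["wrist_force"].copy(); y=y0; sg=np.sign(y1-y0); log=[]
    while (y1-y)*sg>0:
        y+=sg*step; env.movel(box(0,y,z),rate=rate); f=-sg*(env.sense()["wrist_force"]-f0)@V
        log.append((round(y*1000),round(f,1)))
        if f>F: break
    print(log); return y
E
python3 - <<'E'
from h import *
effector.release(); st("rel")
p=env.sense()["ee_pos"].copy(); p[2]=.11; env.movel(p,rate=.2)
pp,P=snap("scene","r3"); H=hsv(pp); y=(H[...,0]>15)&(H[...,0]<35)&(H[...,1]>120); print("bar",rect(P,y&rng(P,.36,.6,.05,.25,.025,.06)))
effector.grasp(20)
env.movel(box(0,-.030,.20),R(-96.4 if 0 else 83.6),rate=.3); st("above")
env.movel(box(0,-.030,.108),rate=.15); st("down")
y=push(-.030,.058,.108); s=st("off"); 
d=s["ee_pos"]-O; print("box y",d@V,"x",d@U)
pp,P=snap("scene","off1"); snap("top","off1t")
m=rng(P,.3,.5,-.2,-.08,.1,.135)
cv2.imwrite("pics/off1c.png",cv2.resize(pp[120:260,260:420,::-1],None,fx=4,fy=4,interpolation=cv2.INTER_CUBIC))
E
```

```text
rel t26.8 p [ 0.4596  0.1556 -0.0203] F [-1.   0.9 -0.5] M [-0.02 -0.12 -0.04] w0.0914
bar (array([456. , 164.9]), 101.5, 29.3, -76.27, np.float64(40.4), 521)
above t30.6 p [ 0.4902 -0.1394  0.161 ] F [-0.1  1.  -0.8] M [ 0.06 -0.13  0.01] w0.0006
down t31.3 p [ 0.491  -0.1398  0.0696] F [ 0.3 -0.2 -0.4] M [ 0.   -0.14  0.02] w0.0004
[(-28, np.float64(-0.7)), (-26, np.float64(-0.5)), (-24, np.float64(-0.7)), (-22, np.float64(0.1)), (-20, np.float64(-0.6)), (-18, np.float64(-0.0)), (-16, np.float64(0.3)), (-14, np.float64(-0.6)), (-12, np.float64(-0.6)), (-10, np.float64(0.5)), (-8, np.float64(-0.5)), (-6, np.float64(0.9)), (-4, np.float64(1.0)), (-2, np.float64(-0.2)), (0, np.float64(0.4)), (2, np.float64(0.9)), (4, np.float64(0.9)), (6, np.float64(-0.0)), (8, np.float64(0.8)), (10, np.float64(0.6)), (12, np.float64(0.9)), (14, np.float64(1.9)), (16, np.float64(3.0)), (18, np.float64(2.7)), (20, np.float64(1.7)), (22, np.float64(2.5)), (24, np.float64(1.7)), (26, np.float64(1.7)), (28, np.float64(2.5)), (30, np.float64(3.3)), (32, np.float64(3.8)), (34, np.float64(2.7)), (36, np.float64(3.2)), (38, np.float64(2.5)), (40, np.float64(2.8)), (42, np.float64(3.2)), (44, np.float64(4.0)), (46, np.float64(3.3)), (48, np.float64(4.3)), (50, np.float64(7.0)), (52, np.float64(9.1)), (54, np.float64(11.1)), (56, np.float64(13.5)), (58, np.float64(15.4))]
off t42.3 p [ 0.4107 -0.131   0.0713] F [15.7 -1.3 -0.8] M [-0.39 -4.04  0.01] w0.0005
box y 0.05015987031319506 x 0.00017887413285167138
```

View pics/off1c.png

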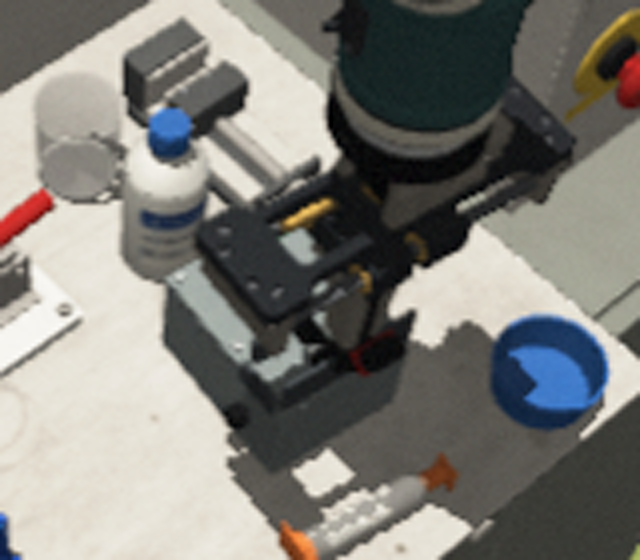

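The lever's handle with the red band, at (375,350), leans over to the OFF side. Force rose steadily from TCP y≈48 mm, where I expected the stop. The small steps cost time (42 s used), so the next moves need to be bigger: check the lever by camera, then throw to ON.

Run:
```python
from h import *
env.movel(box(0,.038,.112),rate=.15)
env.movel(box(0,.030,.165),rate=.3)
env.movel(box(0,.108,.160),rate=.3); st("over")
for c in("scene","top"):
    p,P=snap(c,"off2"+c); H=hsv(p)
    m=rng(P,.33,.46,-.175,-.1,.102,.134)
    q=P[m]-O
    if len(q): ang=np.arctan2(np.median(q@V),np.median(q[:,2])-.015); print(c,len(q),"y",np.percentile(q@V,[5,50,95]).round(3),"x",np.percentile(q@U,[5,50,95]).round(3),"z",np.percentile(q[:,2],[5,50,95]).round(3),"ang",round(-ang,2))
print(solver.inverse_kinematics(box(0,.108,.108),R(83.6)))
st()
```

```text
over t43.5 p [ 0.3503 -0.125   0.1199] F [-0.2 -1.  -0. ] M [ 0.1 -0.2 -0. ] w0.0004
scene 10 y [0.08  0.081 0.082] x [-0.008 -0.003  0.002] z [0.12  0.124 0.126] ang -0.64
top 69 y [0.054 0.062 0.07 ] x [-0.005  0.005  0.013] z [0.103 0.113 0.125] ang -0.56
[ 1.06508213  0.31721987 -0.90103583  2.28379824  0.39172866  0.69517181
  1.34100805]
 t43.6 p [ 0.3531 -0.1248  0.1207] F [ 0.  -0.4 -0.5] M [-0.   -0.16  0.01] w0.0002
```

Both views agree with the lever at the OFF stop (handle top corner at y≈81 mm, z≈124 mm, about -0.62 rad). Now throw it to ON.

Run:
```python
from h import *
env.movel(box(0,.106,.108),rate=.15); st("down")
env.movel(box(0,.0,.108),rate=.10); st("mid")
env.movel(box(0,-.032,.108),rate=.08); st("-32")
y=push(-.032,-.064,.108,step=.004,F=14,rate=.08); s=st("on"); print("box y",(s["ee_pos"]-O)@V)
env.movel(box(0,-.035,.112),rate=.15)
env.movel(box(0,.0,.20),rate=.25); st("up")
```

```text
down t44.1 p [ 0.3558 -0.1242  0.069 ] F [-0.8 -0.6  0.3] M [ 0.08 -0.19  0.01] w0.0005
mid t45.3 p [ 0.4605 -0.1368  0.0691] F [-0.1 -0.2  0.1] M [ 0.02 -0.16  0.04] w0.0004
-32 t45.8 p [ 0.4927 -0.1402  0.069 ] F [-0.1  1.3  0.2] M [ 0.09 -0.1   0.03] w0.0005
[(-36, np.float64(0.5)), (-40, np.float64(0.5)), (-44, np.float64(0.5)), (-48, np.float64(3.6)), (-52, np.float64(12.1)), (-56, np.float64(19.7))]
on t47.3 p [ 0.5084 -0.1423  0.0678] F [-19.7   2.6  13.1] M [0.57 4.54 0.04] w0.0004
box y -0.04823193595027599
up t48.1 p [ 0.4615 -0.1375  0.1615] F [-0.1  0.6  0.6] M [ 0.07 -0.1   0.03] w0.0005
```

The stop was met at -48 mm, the mirror of OFF. I'll move clear and check everything.

Run:
```python
from h import *
env.movel([.38,-.01,.20],rate=.3)
ims=[]
for c in("scene","top"):
    p,P=snap(c,"fin"+c); H=hsv(p); y=(H[...,0]>15)&(H[...,0]<35)&(H[...,1]>120)
    print(c,"bar",rect(P,y&rng(P,.36,.6,.05,.25,.025,.06)))
    q=P[rng(P,.47,.56,-.165,-.11,.098,.134)]-O
    if len(q): print("lever",len(q),"y",np.percentile(q@V,[5,50,95]).round(3),"x",np.percentile(q@U,[5,95]).round(3),"z",np.percentile(q[:,2],[5,50,95]).round(3))
    for n in "solvent_bottle beaker tape_roll screwdriver syringe_a parts_tub rack_home bar_center lever_handle".split(): print(n,[np.round(r["at"],3).tolist() for r in tip_of(c,n)[:1]])
    ims.append(p)
a=cv2.resize(ims[0][120:340,180:430],None,fx=1.6,fy=1.6); b=cv2.resize(ims[1][100:300,160:420],None,fx=1.54,fy=1.54)
h=min(a.shape[0],b.shape[0]); cv2.imwrite("pics/finc.png",np.hstack([a[:h],b[:h]])[:,:800,::-1]); st()
```

```text
scene bar (array([461.2, 147.3]), 139.3, 29.5, -69.6, np.float64(40.3), 697)
lever 40 y [-0.099 -0.098 -0.096] x [-0.007  0.015] z [0.099 0.107 0.126]
solvent_bottle [[0.572, -0.143, 0.001]]
beaker [[0.574, -0.142, -0.003]]
tape_roll [[0.701, -0.032, 0.003]]
screwdriver [[0.354, 0.156, 0.0]]
syringe_a [[0.356, -0.108, 0.001]]
parts_tub [[0.349, -0.249, -0.001]]
rack_home [[0.461, 0.149, 0.029]]
bar_center [[0.463, 0.144, 0.025]]
lever_handle []
top bar (array([462.1, 149.1]), 139.0, 25.0, -73.26, np.float64(38.8), 521)
lever 196 y [-0.096 -0.067 -0.054] x [-0.01   0.013] z [0.099 0.116 0.127]
solvent_bottle [[0.57, -0.143, -0.0]]
beaker [[0.659, -0.143, -0.002]]
tape_roll [[0.701, -0.039, 0.002]]
screwdriver [[0.354, 0.16, 0.001]]
syringe_a []
parts_tub [[0.346, -0.248, -0.001]]
rack_home [[0.461, 0.146, 0.028]]
bar_center [[0.464, 0.146, 0.026]]
lever_handle [[0.516, -0.141, 0.098]]
 t49.8 p [ 0.38 -0.01  0.2 ] F [-0.3  0.1  0.2] M [ 0.01 -0.16 -0.01] w0.0006
```

View pics/finc.png

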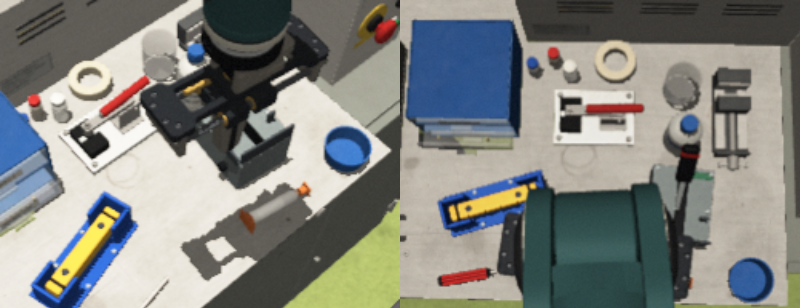

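The final view shows the bar lying level in the rack at (85,250) left and (490,203) right. The lever leans fully to the green-mark side at (690,160), clear of the bottle, and the bystanders are unmoved. Handing in.

```bash
python3 -c "
from station import workorder
print(workorder.finish_job())"
```

```text
the job is handed in; nothing more can be done
None
```

The lockout bar is home in the blue rack, the switch was reset to OFF and then ON, and I handed the job in at about 50 s of the 67 s allowed.

**What I did**
- I lifted the bar by its overhanging end, laid it on the clear patch and let go. I then took it again about 8 mm off its exact middle, to keep the gripper clear of the drawer cabinet, and lowered it into the rack.
- I pushed the lever to its OFF stop, where the force rose to about 15 N. I then threw it to its ON stop, at about 20 N.

**Last checks**
- **Bar:** its top is at about 39–40 mm, as it should be when home. Its centre is within about 2 mm of the rack's, and it lies parallel.
- **Lever:** after the OFF push both cameras agreed with about -0.62 rad. The ON stop was met at the mirror position (-48 mm against about +48 mm). The top camera's handle point gives about +0.59 rad, within its error of the +0.62 stop.
- **Everything else:** the bystanders are where they stood, within measuring error. The robot was clear of everything, with no contact force.

**What failed or disagreed**
- The first grasp closed on air above the bar. The real fingertips sit about 39 mm higher than the reported tool position, which I measured by camera and corrected for throughout.
- In the last pictures the scene camera's network took the bottle for the beaker and missed the lever handle, and the top camera's network missed the syringe. The other camera or the picture showed those in place.
- In one picture after the release, part of the bar was hidden by the gripper, so the measured centre was off. The later clear views settled it.

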